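# Run the loose caps into the red corner of the tote

### The arm

A 7-joint arm with a two-finger parallel gripper is mounted at the origin on a cart in front of the work surface, level with it; the furniture and walls round the work are solid. World frame = base frame: x ahead of the robot, y to its left, z up, the work surface at z = 0. Lengths are in mm, angles in rad, forces in N, time in s.
With the tool pointing down it reaches from about 425 to 875 mm from the base axis. Payload 8.4 kg.
Tool frame: the origin (TCP) lies midway between the tips of the shut fingers; the grasp point (between the pads) lies 19 mm behind it; z points along the fingers, y is the direction in which the jaws open and shut (so a half turn about z gives the same grasp; the last joint's range is limited). The gripper opens to 87 mm and grips with 3 to 60 N. Pads are 19 mm wide; open, the fingers measure 117 mm over their backs; the gripper's body (75 mm by 190 mm) begins 51 mm behind the grasp point.
Start: joints at [1.119, 0.333, 0.04, 1.465, -0.013, 1.343, -0.059], TCP at [224.569, -609.945, 222.546] pointing down, gripper open.
Joint ranges: [-2.58, 2.58], [-0.38, 2.09], [-1.3, 1.39], [0.25, 2.4], [-1.5, 4.64], [0.08, 2.09], [-2.65, 2.65]. Speed limits (rad/s): [2.22, 2.22, 2.79, 2.79, 3.14, 3.14, 3.14].

### API

Orientations are given as [roll, pitch, yaw] about the fixed x, y, z axes, in that order (R = Rz(yaw) Ry(pitch) Rx(roll)).
In Python, from station import bot gives the robot as it stands.
- The arm moves only by the shell command python3 -m inch 'ROWS' [FORCE]. ROWS is a JSON object of lists of equal length, an entry for each row: "hand": the finger opening in m, from 0 to 0.087; "xyz": the shift along the tool's x, y, z in m, a list of three; "twist": the turn, a rotation vector about the tool's x, y, z in degrees, a list of three. In form: {"hand": [hand, ...], "xyz": [[dx, dy, dz], ...], "twist": [[rx, ry, rz], ...]}. A call has 1 to 20 rows; each row shifts and turns the commanded pose from where the row before left it, along the tool's axes as they then stand; what a row does not reach is not made up. A row lasts 1/8 s, in which the tool goes at most 62.5 mm and 10.7 degrees, less where a joint would pass 70% of its speed; a pose out of reach is approached as far as the arm can. A call with a gripper value outside its range is refused whole. The fingers move at their own pace and stop on an object; FORCE is the grip in N (left out, the last holds). Time passes only in rows, so rows that do not move let the fingers close. It gives the time, the measured TCP pose, the force and the opening at its end, in the units of the state.
- bot.get_obs(): the state, without advancing time (a new reading comes with each control period).
- bot.grab_frame(name): name is "scene" or "top" or "wrist"; returns (picture, depth): 480x640x3 uint8, red, green, blue; 480x640 float32, mm along the optical axis (not along the pixel's ray), 0 where there is no reading.
- bot.camera_info(name): a dict with "fovy" (degrees; the focal length in pixels is half the picture's height over the tangent of half this angle, whatever the lens; pixels are square), "cx", "cy" (the principal point, pixels), "dist_coeffs" ([k1, k2, p1, p2, k3] as OpenCV has them; the pictures are not rectified), "rvec" (rotation vector, rad) and "tvec" (3), from world to camera coordinates, as OpenCV has them; the wrist camera has in their place "T_tool_cam" (4x4, takes a point from camera to tool coordinates, whose origin is the TCP and whose axes are the flange's). Camera axes: x right, y down, z forward; pixel columns grow to the right and rows downward; lengths in mm; the calibration is good to about 2 mm. A picture is of the moment at which its call begins: read the wrist's pose just before it. camera_info takes no time and is no camera call.
- bot.hand_in(): hands the job in, once; it reports no verdict.
The state is a dict: "time_s": time; "qpos": joint angles; "joint_vel": joint speeds; "effort": joint torques, N m; "eef_pos": TCP position; "tcp_rot": TCP orientation; "wrist_force": force on the tool from outside, world axes, zero at the start; "wrist_torque": the same for the moment, N m; "grip_width": opening from 0.0 (shut) to 1.0 (fully open).
Only numpy, scipy, OpenCV 4.12 (cv2) and the standard library are available. Lean on these libraries where they do the work, as an engineer would, in place of code of your own. Each camera call takes 0.05 s, during which the arm holds its last target.

### The job

One bottle cap has been left lying on the table: put it into the grey tote with the other three first, while the tote still stands on its mat. Then pick the tote up by its black grip plate and tip it, at a slope of at least 20 degrees, so that all four caps slide together into the corner marked red, and finish while still holding the tote in the air, still and tilted like that, for the next person to scoop the caps out. Leave the upright sauce bottle and the white roll standing where they are.

Things in the scene. Friction and masses are not known exactly. Their poses are not given: they have to be found in the camera images.
- tote: Open grey plastic tote, 160 (x) x 220 (y) x 45 mm (z) outside, walls and floor 4 mm, 0.2 kg, on a dark mat 3 mm thick. Origin: centre of its underside; z up, +x to the wall with the black grip plate (the far wall from the robot, turned up to 17 degrees). Slippery inside: caps slide from 7 to 11 degrees of slope, along a wall they need more, so slope it well along both walls.
- grip (a point): Point to grip in the upright black plate on the middle of the tote's +x wall: [78, 0, 72] mm in the tote's frame, 13 mm below the plate's top. The plate is 16 mm thick (tote x), 70 mm wide (tote y), top 85 mm above the tote's underside, rim 45 mm. Grip across the 16 mm firmly: the tote hangs 75 mm to one side and sags a little in a loose grip.
- red_corner (a point): Inner bottom corner of the tote that is marked red (rim, outside and floor patch), at tote [-76, 106, 4] mm: the corner on the tote's -x, +y side, near left as seen from the robot.
- loose_cap: Yellow screw cap lying on the bare table to the right of the tote, nearer to it or farther off than the bottle, 29 mm in diameter, 17 mm high, 12 g. Origin: centre of its underside; z up.
- cap_a: Yellow screw cap in the tote, 29 mm in diameter, 17 mm high, 12 g. Origin: centre of its underside.
- cap_b: As cap_a, another one in the tote.
- cap_c: As cap_a, another one in the tote.
- sauce_bottle: Bystander: upright filled bottle with a yellow cap, no label, 54 mm in diameter, 166 mm high, on the table to the right of the tote, 12 cm or more from the loose cap. Origin: centre of its underside; z up.
- roll: Bystander: small white roll, 44 mm in diameter, 48 mm high, standing on the table beyond the bottle and the cap, at the right. Origin: centre of its underside; z up.

How it is judged:
By the outcome, as a careful person would: the job done as asked, in the order asked, and still so for the second after the job is handed in, while the arm keeps its last pose, push and grip.
It also fails if it takes over 58 s, if anything falls off the work surface, if the arm or the gripper's body presses on something with over 40 N, if the wrist force passes 120 N, or if a joint passes its speed limit or range.

## Working session

There is one attempt and no reset: what is moved stays moved. The work goes in short steps, Python scripts to look and compute and a shell command to move; the robot and the scene stay as the last step left them, time stands still between calls to the robot, and variables do not carry over. Pictures are saved under pics/ and viewed, and the job is handed in when it is done.

```bash
ls; mkdir -p pics; python3 - <<'E'
from station import bot
import cv2
print(bot.get_obs())
for n in ("top","scene","wrist"):
    print(n,bot.camera_info(n))
for n in ("top","scene"):
    p,d=bot.grab_frame(n); cv2.imwrite(f"pics/{n}0.png",p[:,:,::-1]); import numpy as np; np.save(f"pics/{n}0.npy",d)
E
```

```text
pics
{'time_s': 0.0, 'qpos': array([ 1.11878259,  0.33388587,  0.03984884,  1.46628699, -0.01339842,
        1.34325678, -0.05847815]), 'joint_vel': array([-1.76173723e-03,  4.76366972e-05,  1.76745220e-04, -3.41286633e-04,
       -1.01831190e-03,  1.56943293e-04, -7.28328479e-04]), 'effort': array([-2.31292806e-04, -6.56357074e+01,  1.33513726e+00, -4.03807747e+01,
       -5.98172913e-02,  4.46525775e-02,  1.90497985e-04]), 'eef_pos': array([ 224.42762592, -609.53410883,  221.66739604]), 'tcp_rot': array([-3.14002450e+00,  9.95813964e-05,  3.52842182e-01]), 'wrist_force': array([-0.99935503,  0.03320708, -0.56574271]), 'wrist_torque': array([ 0.03723969,  0.01218085, -0.0043781 ]), 'grip_width': 0.998660626218824}
top {'fovy': 50.55738142839787, 'cx': 324.1895739238406, 'cy': 238.16146807552056, 'dist_coeffs': array([-0.00461255,  0.        ,  0.        ,  0.        ,  0.        ]), 'rvec': array([ 2.14574482, -2.18833396,  0.06661117]), 'tvec': array([  73.21425918,  530.26316818, 1069.05609264])}
scene {'fovy': 57.23244119522756, 'cx': 319.1122875669467, 'cy': 244.17825868074144, 'dist_coeffs': array([-0.09525343,  0.        ,  0.        ,  0.        ,  0.        ]), 'rvec': array([ 0.71028018, -2.34131884,  1.4811967 ]), 'tvec': array([469.00990265, 206.42474391, 756.09904489])}
wrist {'fovy': 66.49561757646876, 'cx': 313.62559582355703, 'cy': 245.36354093850085, 'dist_coeffs': array([-0.06596864,  0.        ,  0.        ,  0.        ,  0.        ]), 'T_tool_cam': array([[ 3.11279173e-04, -9.53193369e-01, -3.02361214e-01,
         8.26869926e+01],
       [ 9.99999892e-01,  1.92519899e-04,  4.22575525e-04,
        -5.71196228e-01],
       [-3.44585638e-04, -3.02361313e-01,  9.53193327e-01,
        -1.62511462e+02],
       [ 0.00000000e+00,  0.00000000e+00,  0.00000000e+00,
         1.00000000e+00]])}
```

View pics/top0.png

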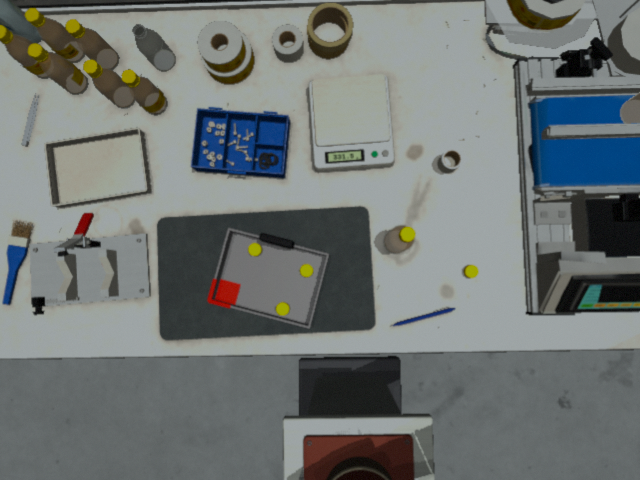

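View pics/scene0.png

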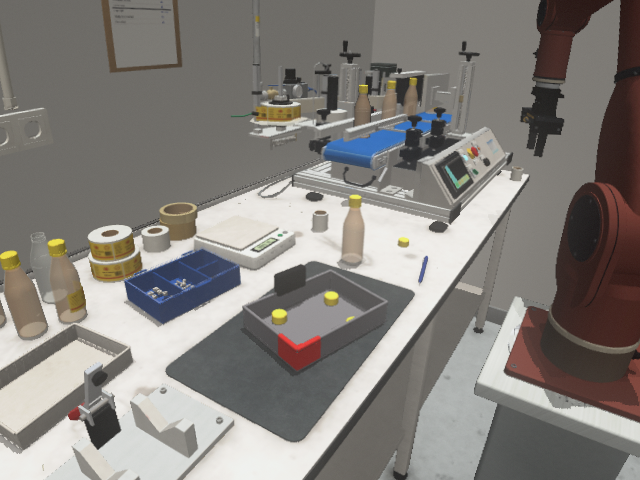

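The top view shows the loose cap at about (471,271), the bottle's cap at (407,234), the roll at (449,160), the tote centred near (270,277), the grip plate at (276,240) and the red corner at (224,292). I'll enlarge it to measure.

```bash
python3 - <<'E'
import cv2
p=cv2.imread("pics/top0.png")
cv2.imwrite("pics/c1.png",cv2.resize(p[215:345,195:345],None,fx=5,fy=4.6,interpolation=cv2.INTER_CUBIC)[:600])
cv2.imwrite("pics/c2.png",cv2.resize(p[140:290,375:535],None,fx=4,fy=4,interpolation=cv2.INTER_CUBIC))
E
cat > h.py <<'E'
import numpy as np,cv2
from scipy.spatial.transform import Rotation as R
from station import bot
def K(n):
    c=bot.camera_info(n);f=240/np.tan(np.radians(c['fovy']/2))
    return np.array([[f,0,c['cx']],[0,f,c['cy']],[0,0,1]]),c
def ext(n,tcp=None,rot=None):
    k,c=K(n)
    if n=='wrist':
        T=np.eye(4);T[:3,:3]=R.from_euler('xyz',rot).as_matrix();T[:3,3]=tcp
        M=T@c['T_tool_cam'];return M[:3,:3],M[:3,3]
    r=cv2.Rodrigues(c['rvec'])[0];return r.T,-r.T@c['tvec']
def pix(n,uv,z,tcp=None,rot=None):
    k,c=K(n);A,o=ext(n,tcp,rot)
    q=cv2.undistortPoints(np.array(uv,float).reshape(-1,1,2),k,c['dist_coeffs']).reshape(-1,2)
    d=np.c_[q,np.ones(len(q))]@A.T
    return o+d*((z-o[2])/d[:,2])[:,None]
def cloud(n,depth,tcp=None,rot=None):
    k,c=K(n);A,o=ext(n,tcp,rot)
    v,u=np.mgrid[0:480,0:640]
    q=cv2.undistortPoints(np.stack([u,v],-1).reshape(-1,1,2).astype(float),k,c['dist_coeffs']).reshape(-1,2)
    P=o+(np.c_[q,np.ones(len(q))]*depth.reshape(-1,1))@A.T
    return P.reshape(480,640,3)
def proj(n,P,tcp=None,rot=None):
    k,c=K(n);A,o=ext(n,tcp,rot)
    X=(np.atleast_2d(P)-o)@A
    return cv2.projectPoints(X,np.zeros(3),np.zeros(3),k,c['dist_coeffs'])[0].reshape(-1,2)
E
python3 - <<'E'
from h import *
d=np.load("pics/top0.npy");C=cloud("top",d)
for uv in [(471,271),(407,234),(449,160),(250,270),(305,270),(283,309),(255,249),(440,200),(190,320),(277,239),(560,290),(530,200),(600,130),(580,270),(530,300),(620,180)]: print(uv,C[uv[1],uv[0]].round())
E
```

```text
(471, 271) [ 455. -249.   19.]
(407, 234) [524. -95. 162.]
(449, 160) [ 702. -216.   -1.]
(250, 270) [467. 226.   9.]
(305, 270) [464. 105.  20.]
(283, 309) [382. 154.  20.]
(255, 249) [511. 212.  27.]
(440, 200) [ 613. -194.   -6.]
(190, 320) [361. 359.   1.]
(277, 239) [527. 157.  85.]
(560, 290) [ 415. -376.  155.]
(530, 200) [ 595. -356.   85.]
(600, 130) [ 686. -413.  260.]
(580, 270) [ 451. -395.  196.]
(530, 300) [ 394. -351.   70.]
(620, 180) [ 609. -470.  208.]
```

View pics/c1.png

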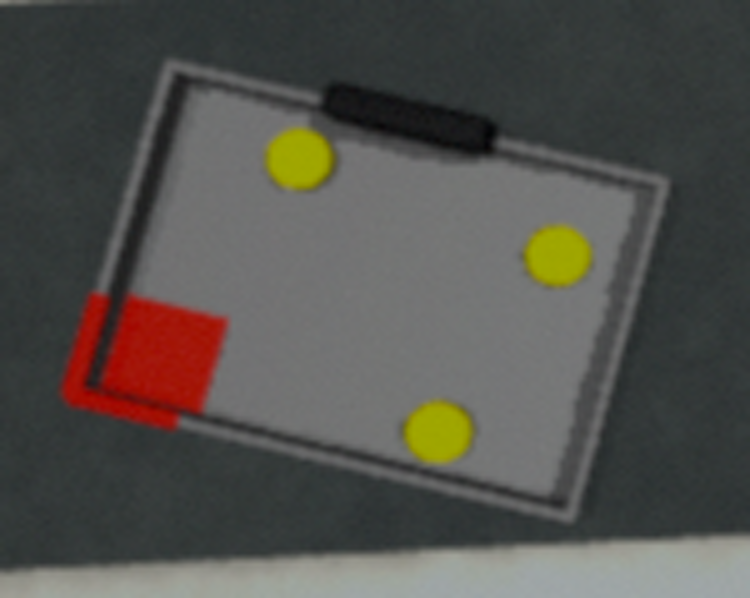

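View pics/c2.png

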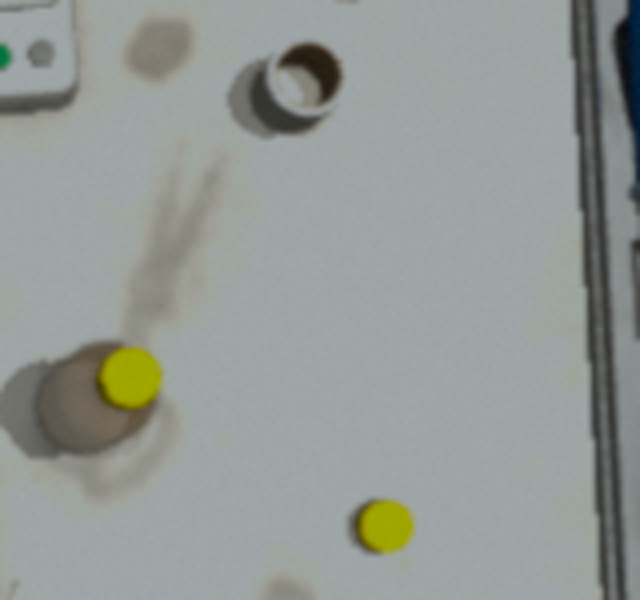

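```bash
python3 - <<'E'
from h import *
c=pix("top",[(228.6,227.6),(328.6,254.1),(310,328.5),(207.4,302.4)],48)
print(c.round(1)); print(c.mean(0))
t=c.mean(0)
ex=(c[0]+c[1]-c[2]-c[3])/2; ey=(c[0]+c[3]-c[1]-c[2])/2
print(np.linalg.norm(ex),np.linalg.norm(ey),np.degrees(np.arctan2(ex[1],ex[0])),np.degrees(np.arctan2(-ey[0],ey[1])))
print("plate",pix("top",[(277,240.7)],88), "cap",pix("top",[(471,271)],17),"bottle",pix("top",[(407.5,234.5)],166),"roll",pix("top",[(449,160.5)],48))
print("caps",pix("top",[(195+300/5,215+158/4.6),(195+558/5,215+256/4.6),(195+438/5,215+432/4.6)],24))
d=np.load("pics/top0.npy");C=cloud("top",d)
m=(C[...,2]>30)&(C[...,1]<-250)&(d>0); print("machine min y", C[m][:,1].max(), "x",C[m][:,0].min(),C[m][:,2].max())
d=np.load("pics/scene0.npy");C=cloud("scene",d)
P=C.reshape(-1,3);m=(P[:,2]>20)&(P[:,1]<-300)&(P[:,0]<560)&(P[:,0]>250)&(d.reshape(-1)>0)
H=np.histogram2d(P[m][:,0],P[m][:,1],bins=[np.arange(250,600,50),np.arange(-800,-250,50)])[0]
zz=[[int(P[m&(P[:,0]>=a)&(P[:,0]<a+50)&(P[:,1]>=b)&(P[:,1]<b+50)][:,2].max(initial=0)) for b in range(-800,-250,50)] for a in range(250,600,50)]
for r in zz: print(r)
E
```

```text
[[556.1 263.9  48. ]
 [495.8  53.6  48. ]
 [342.4  95.1  48. ]
 [399.8 308.9  48. ]]
[448.5202291  180.37471493  48.        ]
160.76768944929887 220.0341890336546 -15.602047727155579 -15.51240884630308
plate [[522.91470502 157.00147169  88.        ]] cap [[ 455.26713353 -249.37981733   17.        ]] bottle [[523.1054614  -95.61077709 166.        ]] roll [[ 688.92935442 -204.97098187   48.        ]]
caps [[510.46719102 212.04852206  24.        ]
 [462.60987518 101.67247397  24.        ]
 [382.35224705 154.05331472  24.        ]]
machine min y -250.14188093670202 x 363.4486485022309 319.2148434306474
[0, 0, 336, 623, 621, 618, 0, 0, 0, 0, 0]
[0, 0, 0, 0, 0, 0, 0, 0, 0, 0, 0]
[149, 145, 166, 145, 154, 154, 154, 152, 146, 89, 0]
[197, 196, 196, 196, 196, 195, 195, 195, 196, 86, 0]
[200, 200, 199, 200, 200, 198, 198, 201, 202, 89, 0]
[197, 294, 199, 152, 193, 295, 293, 153, 102, 89, 0]
[197, 297, 287, 153, 154, 297, 297, 154, 94, 86, 0]
```

```bash
python3 - <<'E'
from h import *
p=cv2.imread("pics/scene0.png")
cv2.imwrite("pics/c3.png",cv2.resize(p[40:190,400:600],None,fx=4,fy=4,interpolation=cv2.INTER_CUBIC))
w,d=bot.grab_frame("wrist"); cv2.imwrite("pics/w0.png",w[:,:,::-1])
yaw=np.radians(15.5*-1);t=np.array([448.5,180.4]);A=np.array([[np.cos(yaw),-np.sin(yaw)],[np.sin(yaw),np.cos(yaw)]])
for c in [(510,212),(462.6,101.7),(382.4,154)]: print((np.array(c)-t)@A)
for q in [(-40,60),(-25,45),(-10,20),(-78,0),(78,0)]: print(q,A@np.array(q)+t)
E
```

```text
[50.81854019 46.88588245]
[ 34.61884959 -72.06965556]
[-56.64087983 -43.10430062]
(-40, 60) [425.98908444 248.90736224]
(-25, 45) [436.43496559 230.4443298 ]
(-10, 20) [444.20846299 202.34499282]
(-78, 0) [373.33682465 201.24459333]
(78, 0) [523.66317535 159.55540667]
```

View pics/c3.png

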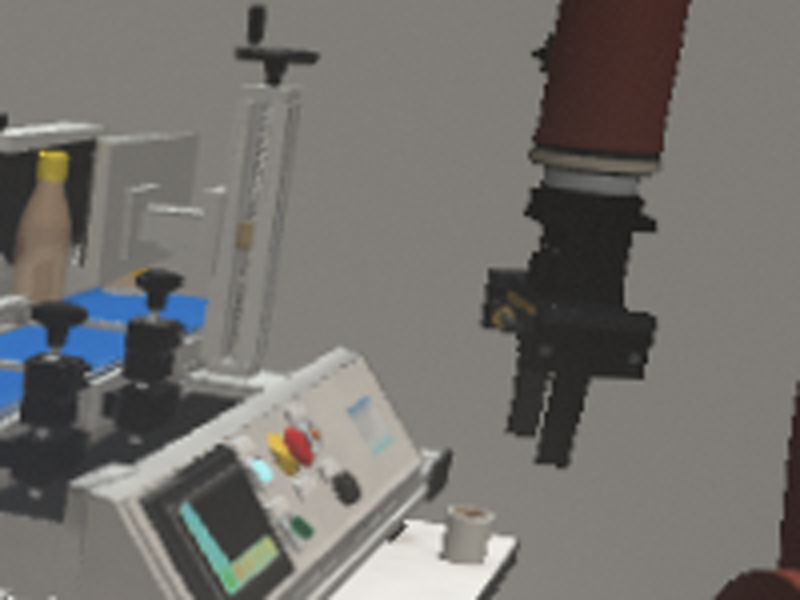

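View pics/w0.png

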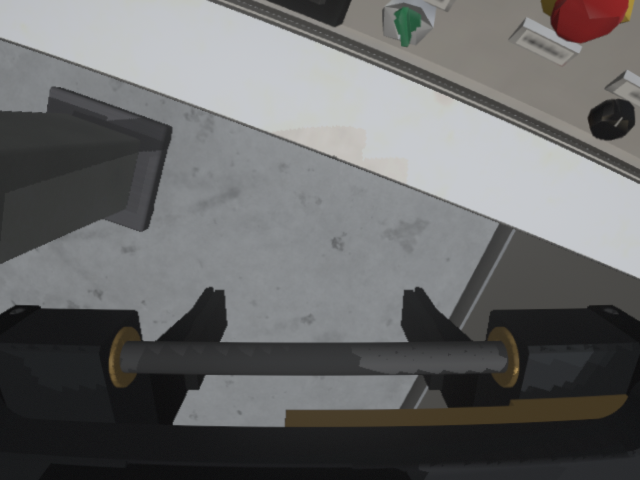

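The long body axis is the jaw axis, so a tool yaw of 75° keeps the gripper clear of the machine. I'll move over to the cap in two legs.

```bash
python3 -m inch '{"hand":[0.06,0.06,0.06,0.06,0.06,0.06,0.06,0.06,0.06,0.06,0.06],"xyz":[[0,0,-0.02],[0.0286,-0.034,0],[0.0286,-0.034,0],[0.0286,-0.034,0],[0.0286,-0.034,0],[0.0286,-0.034,0],[0.040,-0.0176,0],[0.040,-0.0176,0],[0.040,-0.0176,0],[0.040,-0.0176,0],[0.0375,-0.0176,0]],"twist":[[0,0,0],[0,0,0],[0,0,0],[0,0,0],[0,0,0],[0,0,0],[0,0,0],[0,0,0],[0,0,0],[0,0,0],[0,0,0]]}' 20
python3 -m inch '{"hand":[0.06,0.06,0.06,0.06,0.06,0.06,0.06],"xyz":[[0,0,0],[0,0,0],[0,0,0],[0,0,0],[0,0,0],[0,0,0],[0,0,0]],"twist":[[0,0,-9],[0,0,-9],[0,0,-9],[0,0,-9],[0,0,-9],[0,0,-9],[0,0,-0.5]]}'
```

```text
time_s: 1.52
eef_pos: [455.8, -249.0, 242.4]
tcp_rot: [-3.141, 0.0, 0.353]
wrist_force: [0.1, 0.7, -0.3]
grip_width: 0.69
time_s: 2.4
eef_pos: [454.8, -250.2, 242.4]
tcp_rot: [-3.141, -0.0, 1.303]
wrist_force: [0.6, 0.6, 0.4]
grip_width: 0.692
```

```bash
python3 - <<'E'
from h import *
o=bot.get_obs();w,d=bot.grab_frame("wrist");cv2.imwrite("pics/w1.png",w[:,:,::-1])
C=cloud("wrist",d,o['eef_pos'],o['tcp_rot'])
hsv=cv2.cvtColor(w,cv2.COLOR_RGB2HSV)
m=((hsv[...,0]>22)&(hsv[...,0]<35)&(hsv[...,1]>200)).astype(np.uint8)
n,l,s,c=cv2.connectedComponentsWithStats(m)
for i in range(1,n):
    if s[i,4]>200: print(s[i],c[i],pix("wrist",[c[i]],15,o['eef_pos'],o['tcp_rot']).round(1))
print(o['tcp_rot'],o['qpos'])
E
```

```text
[-3.14119539e+00 -9.30204112e-05  1.30334266e+00] [ 0.73469219  0.07618815 -0.33357023  1.73561334  0.02559668  1.33445665
  0.12856134]
```

View pics/w1.png

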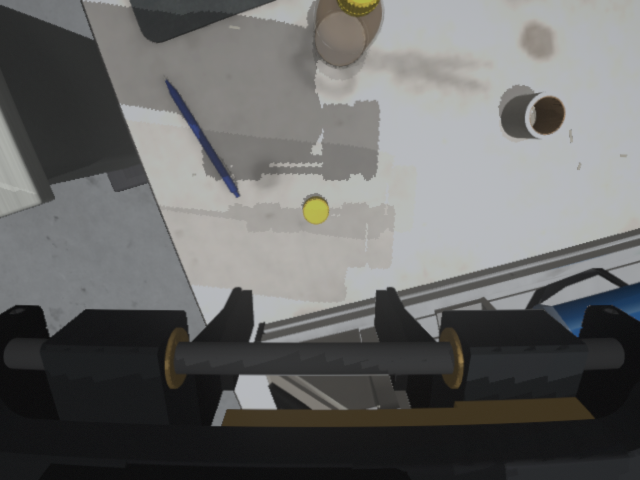

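```bash
python3 - <<'E'
from h import *
o=bot.get_obs()
print(pix("wrist",[(316,210)],17,o['eef_pos'],o['tcp_rot']), o['eef_pos'])
R_=R.from_euler('xyz',o['tcp_rot']).as_matrix()
print((np.array([455.3,-249.4,4])-o['eef_pos'])@R_, (pix("wrist",[(316,210)],17,o['eef_pos'],o['tcp_rot'])[0]-o['eef_pos'])@R_)
E
```

```text
[[ 456.41750859 -250.16818874   17.        ]] [ 454.81674471 -250.15475202  242.38970352]
[  0.83137238   0.35574382 238.38967301] [  0.38953887   1.6324085  225.38914034]
```

```bash
python3 -m inch '{"hand":[0.06,0.06,0.06,0.06,0.06,0.06,0.06,0.06,0.06],"xyz":[[0.0005,0.001,0.035],[0,0,0.04],[0,0,0.04],[0,0,0.04],[0,0,0.035],[0,0,0.025],[0,0,0.015],[0,0,0.0075],[0,0,0]],"twist":[[0,0,0],[0,0,0],[0,0,0],[0,0,0],[0,0,0],[0,0,0],[0,0,0],[0,0,0],[0,0,0]]}' 15
python3 -m inch '{"hand":[0.02,0.02,0.02,0.02,0.02,0.02],"xyz":[[0,0,0],[0,0,0],[0,0,0],[0,0,0],[0,0,0],[0,0,0]],"twist":[[0,0,0],[0,0,0],[0,0,0],[0,0,0],[0,0,0],[0,0,0]]}' 15
```

```text
time_s: 3.58
eef_pos: [456.2, -250.0, 5.2]
tcp_rot: [3.142, -0.0, 1.303]
wrist_force: [-0.0, -0.0, 0.5]
grip_width: 0.692
time_s: 4.32
eef_pos: [456.2, -250.0, 5.2]
tcp_rot: [3.141, 0.0, 1.304]
wrist_force: [-0.3, -0.2, 3.8]
grip_width: 0.332
```

```bash
python3 -m inch '{"hand":[0.02,0.02,0.02,0.02,0.02,0.02,0.02,0.02],"xyz":[[0,0,-0.015],[0,0,-0.03],[0,0,-0.04],[0,0,-0.04],[0,0,-0.04],[0,0,-0.04],[0,0,-0.03],[0,0,0]],"twist":[[0,0,0],[0,0,0],[0,0,0],[0,0,0],[0,0,0],[0,0,0],[0,0,0],[0,0,0]]}' 15
python3 -m inch '{"hand":[0.02,0.02,0.02,0.02,0.02,0.02,0.02,0.02,0.02,0.02,0.02,0.02,0.02],"xyz":[[0.023,-0.0075,0],[0.041,-0.0135,0],[0.041,-0.0135,0],[0.041,-0.0135,0],[0.041,-0.0135,0],[0.041,-0.0135,0],[0.041,-0.0135,0],[0.041,-0.0135,0],[0.041,-0.0135,0],[0.041,-0.0135,0],[0.041,-0.0135,0],[0.025,-0.008,0],[0,0,0]],"twist":[[0,0,0],[0,0,0],[0,0,0],[0,0,0],[0,0,0],[0,0,0],[0,0,0],[0,0,0],[0,0,0],[0,0,0],[0,0,0],[0,0,0],[0,0,0]]}' 15
```

```text
time_s: 5.32
eef_pos: [457.2, -250.3, 243.4]
tcp_rot: [3.137, 0.001, 1.304]
wrist_force: [0.3, -1.0, -0.5]
grip_width: 0.325
time_s: 6.95
eef_pos: [429.5, 234.1, 239.2]
tcp_rot: [-3.14, 0.0, 1.309]
wrist_force: [0.3, -0.5, -1.0]
grip_width: 0.322
```

```bash
python3 -m inch '{"hand":[0.02,0.02,0.02,0.02,0.02,0.02,0.02,0.02],"xyz":[[-0.002,0.0025,0.035],[0,0,0.04],[0,0,0.04],[0,0,0.04],[0,0,0.03],[0,0,0.02],[0,0,0.01],[0,0,0]],"twist":[[0,0,0],[0,0,0],[0,0,0],[0,0,0],[0,0,0],[0,0,0],[0,0,0],[0,0,0]]}' 15
python3 - <<'E'
from h import *
w,d=bot.grab_frame("wrist");cv2.imwrite("pics/w2.png",w[:,:,::-1])
E
```

```text
time_s: 7.95
eef_pos: [433.4, 228.8, 25.0]
tcp_rot: [-3.141, 0.0, 1.304]
wrist_force: [0.0, 0.2, 0.1]
grip_width: 0.326
```

View pics/w2.png

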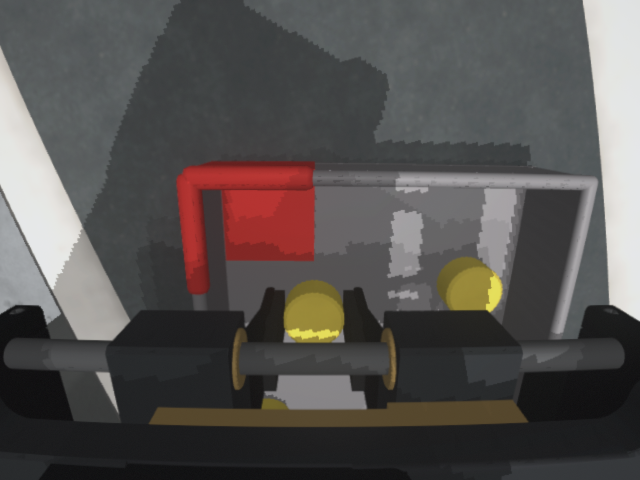

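The held cap at (314,315) is inside the tote, well clear of the walls and the other caps. I'll release it with a small opening and raise the arm.

```bash
python3 -m inch '{"hand":[0.038,0.038,0.038,0.038,0.038,0.038,0.038,0.038,0.05],"xyz":[[0,0,0.002],[0,0,0],[0,0,0],[0,0,0],[0,0,-0.02],[0,0,-0.035],[0,0,-0.04],[0,0,-0.04],[0,0,0]],"twist":[[0,0,0],[0,0,0],[0,0,0],[0,0,0],[0,0,0],[0,0,0],[0,0,0],[0,0,0],[0,0,0]]}' 15
python3 - <<'E'
from h import *
o=bot.get_obs();w,d=bot.grab_frame("wrist");cv2.imwrite("pics/w3.png",w[:,:,::-1])
w,d=bot.grab_frame("scene");cv2.imwrite("pics/s3.png",w[:,:,::-1])
print(o['eef_pos'],o['tcp_rot'])
E
```

```text
time_s: 9.12
eef_pos: [435.2, 230.2, 162.2]
tcp_rot: [3.136, -0.003, 1.304]
wrist_force: [-0.3, -0.6, -0.3]
grip_width: 0.487
[435.2124774  230.24891356 162.20510035] [ 3.13613213 -0.00324723  1.30427452]
```

View pics/w3.png

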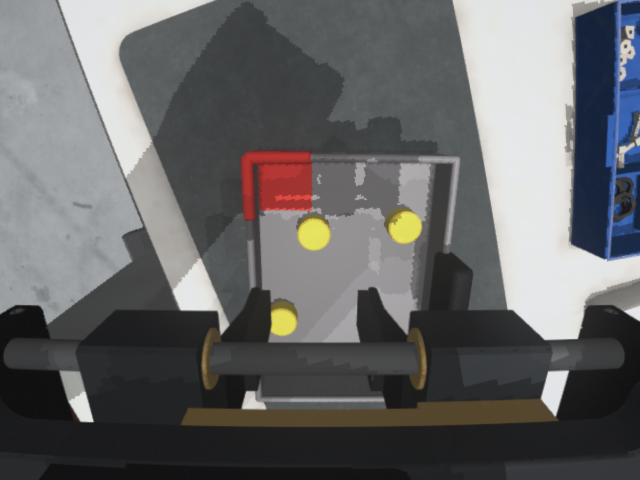

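View pics/s3.png

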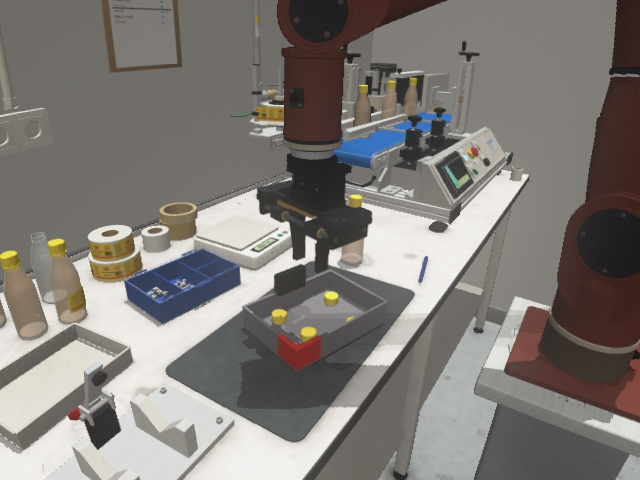

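The cap lies in the tote at (314,234) next to the others (fourth cap partly hidden at (283,320)). Next I move above the plate.

```bash
python3 -m inch '{"hand":[0.06,0.06,0.06,0.06,0.06,0.06],"xyz":[[0,0,-0.01],[-0.0155,0.034,0],[-0.015,0.035,0],[-0.015,0.035,0],[0,0,0],[0,0,0]],"twist":[[0,0,0],[0,0,0],[0,0,0],[0,0,0],[0,0,0],[0,0,0]]}' 30
python3 - <<'E'
from h import *
o=bot.get_obs();w,d=bot.grab_frame("wrist");cv2.imwrite("pics/w4.png",w[:,:,::-1])
print(o['eef_pos'],o['tcp_rot'])
w,d=bot.grab_frame("top");cv2.imwrite("pics/t4.png",w[:,:,::-1])
E
```

```text
time_s: 9.98
eef_pos: [521.1, 158.3, 167.8]
tcp_rot: [-3.14, -0.0, 1.305]
wrist_force: [-0.1, -0.1, 0.5]
grip_width: 0.689
[521.07290548 158.2733923  167.75241366] [-3.13996166e+00 -2.13161046e-04  1.30466195e+00]
```

View pics/w4.png

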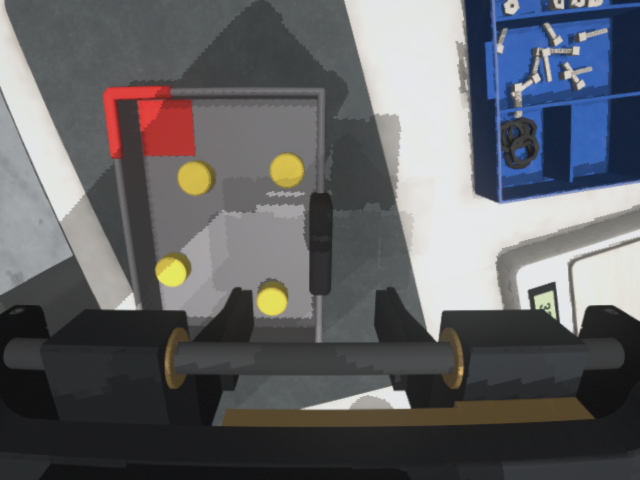

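All four caps are now visible in the tote, at (195,178), (287,170), (171,270) and (272,299). The plate's top runs from about (320,193) to (319,294), between the fingers in the picture.

```bash
python3 - <<'E'
from h import *
w=cv2.imread("pics/w4.png");cv2.imwrite("pics/c4.png",cv2.resize(w[180:310,270:370],None,fx=4.5,fy=4.5,interpolation=cv2.INTER_CUBIC))
o=bot.get_obs()
print(pix("wrist",[(320,194),(319.5,294),(320,244),(105,89),(323,89)],88,o['eef_pos'],o['tcp_rot']))
R_=R.from_euler('xyz',o['tcp_rot']).as_matrix()
print((pix("wrist",[(320,244)],88,o['eef_pos'],o['tcp_rot'])-o['eef_pos'])@R_)
E
```

```text
[[535.13928052 198.75427475  88.        ]
 [516.06075143 128.29064036  88.        ]
 [526.17535934 165.00318688  88.        ]
 [421.46243908 299.82780751  88.        ]
 [553.80933075 261.68956324  88.        ]]
[[ 7.50044626  3.43749626 80.06100644]]
```

View pics/c4.png

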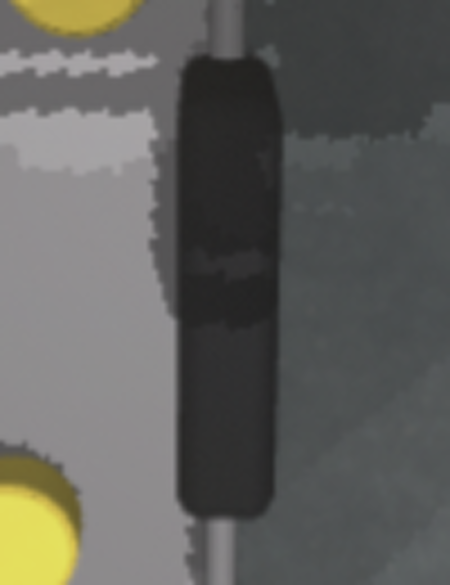

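```bash
python3 -m inch '{"hand":[0.06,0.06,0.06,0.06,0.06,0.06],"xyz":[[0.0035,0.003,0.01],[0,0,0.03],[0,0,0.035],[0,0,0.025],[0,0,0.012],[0,0,0]],"twist":[[0,0,0],[0,0,0],[0,0,0],[0,0,0],[0,0,0],[0,0,0]]}' 30
python3 -m inch '{"hand":[0.03,0.02,0,0,0,0,0,0],"xyz":[[0,0,0],[0,0,0],[0,0,0],[0,0,0],[0,0,0],[0,0,0],[0,0,0],[0,0,0]],"twist":[[0,0,0],[0,0,0],[0,0,0],[0,0,0],[0,0,0],[0,0,0],[0,0,0],[0,0,0]]}' 60
```

```text
time_s: 10.82
eef_pos: [525.1, 160.4, 55.5]
tcp_rot: [-3.14, 0.0, 1.305]
wrist_force: [0.9, -0.6, 0.3]
grip_width: 0.693
time_s: 11.82
eef_pos: [525.8, 160.2, 56.2]
tcp_rot: [3.141, -0.0, 1.304]
wrist_force: [-0.4, -0.4, 1.9]
grip_width: 0.179
```

```bash
python3 -m inch '{"hand":[0,0,0,0,0,0,0,0,0,0,0,0],"xyz":[[0,0,-0.004],[0,0,-0.008],[0,0,-0.014],[0,0,-0.02],[0,0,-0.025],[0,0,-0.025],[0,0,-0.025],[0,0,-0.025],[0,0,-0.025],[0,0,-0.02],[0,0,-0.01],[0,0,0]],"twist":[[0,0,0],[0,0,0],[0,0,0],[0,0,0],[0,0,0],[0,0,0],[0,0,0],[0,0,0],[0,0,0],[0,0,0],[0,0,0],[0,0,0]]}' 60
python3 - <<'E'
from h import *
o=bot.get_obs();w,d=bot.grab_frame("wrist");cv2.imwrite("pics/w5.png",w[:,:,::-1])
print(o['eef_pos'],o['tcp_rot'],o['qpos'],o['wrist_torque'])
E
```

```text
time_s: 13.32
eef_pos: [525.9, 160.4, 257.9]
tcp_rot: [3.14, -0.001, 1.304]
wrist_force: [-1.0, 0.5, -3.1]
grip_width: 0.179
[525.86630429 160.38238552 257.94907768] [ 3.14026161e+00 -5.12845610e-04  1.30409091e+00] [ 0.34801203  0.19137108 -0.81983762  1.62604378  0.14248144  1.38462715
 -0.75569441] [-0.09023954 -0.23257249  0.00795714]
```

View pics/w5.png

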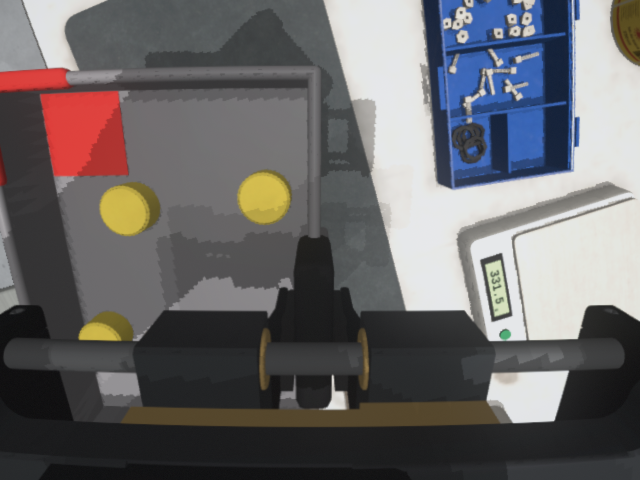

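The tote hangs level in a firm grip with the caps still in it (three visible, at (128,209), (264,198) and (106,330)). I'll start the tilt.

```bash
python3 -m inch '{"hand":[0,0,0,0,0,0,0],"xyz":[[0,0,0],[0,0,0],[0,0,0],[0,0,0],[0,0,0],[0,0,0],[0,0,0]],"twist":[[-1,-1,0],[-2,-2,0],[-2,-2,0],[-2,-2,0],[-2,-2,0],[-1,-1,0],[0,0,0]]}' 60
cat > st.py <<'E'
from h import *
o=bot.get_obs();print(o['eef_pos'].round(1),o['qpos'].round(3),o['grip_width'])
M=R.from_euler('xyz',o['tcp_rot']).as_matrix()
print("tool x,y drop (deg)",np.degrees(np.arcsin(M[2,:2])),"tilt",np.degrees(np.arccos(-M[2,2])))
E
python3 st.py
```

```text
time_s: 14.25
eef_pos: [525.2, 160.8, 256.7]
tcp_rot: [2.966, 0.174, 1.29]
wrist_force: [0.1, -0.9, -3.1]
grip_width: 0.181
[525.2 160.8 256.7] [ 0.211  0.17  -0.838  1.673  0.377  1.394 -0.961] 0.18129752356460666
tool x,y drop (deg) [-9.9613583  9.9089323] tilt 14.122732100543718
```

```bash
python3 -m inch '{"hand":[0,0,0,0,0,0,0,0,0,0,0,0],"xyz":[[0,0,0],[0,0,0],[0,0,0],[0,0,0],[0,0,0],[0,0,0],[0,0,0],[0,0,0],[0,0,0],[0,0,0],[0,0,0],[0,0,0]],"twist":[[-1,-1,0],[-2,-2,0],[-2,-2,0],[-2,-2,0],[-2,-2,0],[-2,-2,0],[-1,-1,0],[0,0,0],[0,0,0],[0,0,0],[0,0,0],[0,0,0]]}' 60
python3 st.py; python3 - <<'E'
from h import *
for n in("wrist","scene"):
    w,d=bot.grab_frame(n);cv2.imwrite(f"pics/{n}6.png",w[:,:,::-1])
E
```

```text
time_s: 15.75
eef_pos: [525.7, 160.1, 257.2]
tcp_rot: [2.738, 0.374, 1.226]
wrist_force: [-0.3, -0.6, -3.2]
grip_width: 0.18
[525.7 160.1 257.2] [ 0.027  0.213 -0.854  1.724  0.677  1.493 -1.227] 0.17988068612885588
tool x,y drop (deg) [-21.41931012  21.435141  ] tilt 31.10709351147641
```

View pics/wrist6.png

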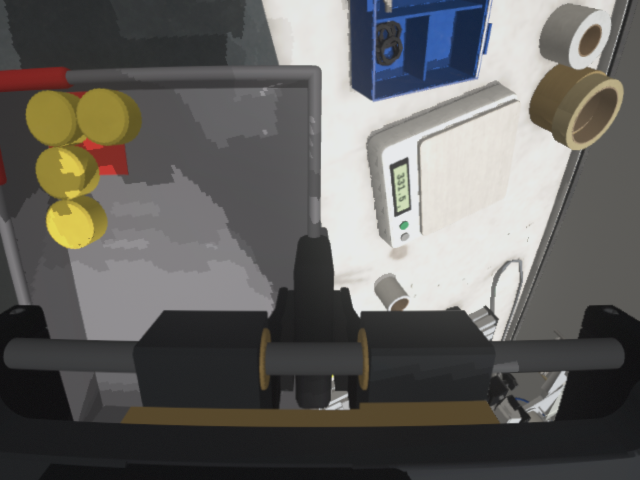

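View pics/scene6.png

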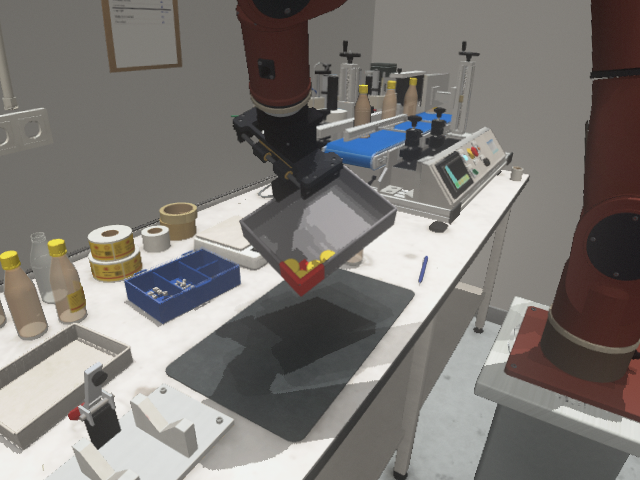

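All four caps have slid down to the red end: (52,118), (108,115), (67,172), (77,221). Three of them are in line along one wall, so I'll measure how tight the cluster is.

```bash
cat > caps.py <<'E'
# tote-frame positions of pixels from the wrist camera; grip assumed rigid
import sys,json
from h import *
k,c=K("wrist");T=c['T_tool_cam']
B=np.array([[0,1,0],[1,0,0],[0,0,-1.]])  # tool axes -> tote axes
org=np.array([78,0,53.]) # TCP in tote frame (19 below grip)
uv=np.array(json.loads(sys.argv[1]),float); z=float(sys.argv[2])
q=cv2.undistortPoints(uv.reshape(-1,1,2),k,c['dist_coeffs']).reshape(-1,2)
d=np.c_[q,np.ones(len(q))]@T[:3,:3].T@B.T; o=B@T[:3,3]+org
P=o+d*((z-o[2])/d[:,2])[:,None]
for u,p in zip(uv,P): print(u,p.round(1),"from corner",(p-[-76,106,4])[:2].round(1),np.hypot(*(p-[-76,106,4])[:2]).round(1))
E
python3 caps.py '[[52,117],[106,116],[65,171],[74,221]]' 21
python3 caps.py '[[313,72],[127,175]]' 45
python3 - <<'E'
import cv2
w=cv2.imread("pics/wrist6.png");cv2.imwrite("pics/c6.png",cv2.resize(w[60:260,0:200],None,fx=3,fy=3,interpolation=cv2.INTER_CUBIC))
E
```

```text
[ 52. 117.] [-59.9  92.   21. ] from corner [ 16.1 -14. ] 21.3
[106. 116.] [-30.1  91.6  21. ] from corner [ 45.9 -14.4] 48.2
[ 65. 171.] [-57.7  63.8  21. ] from corner [ 18.3 -42.2] 46.0
[ 74. 221.] [-57.8  35.9  21. ] from corner [ 18.2 -70.1] 72.4
[313.  72.] [ 76.9 107.6  45. ] from corner [152.9   1.6] 152.9
[127. 175.] [-10.6  63.8  45. ] from corner [ 65.4 -42.2] 77.8
```

View pics/c6.png

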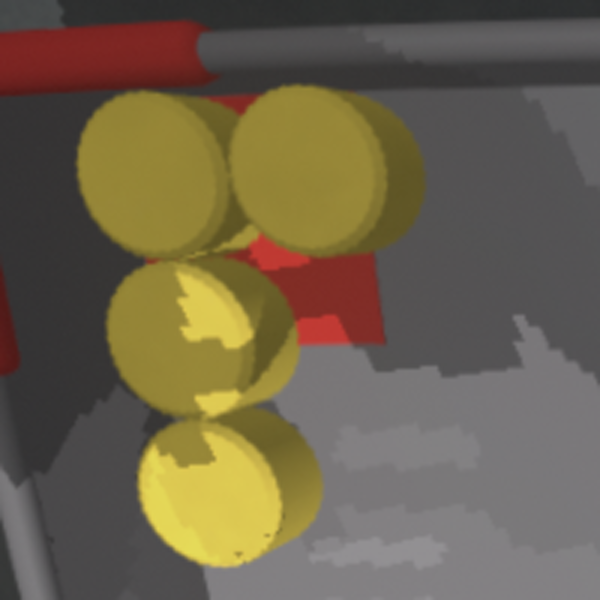

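The fourth cap is 72 mm from the corner, just outside the red patch. There is plenty of time, so I'll rock the tote gently: keep the +y slope and briefly reverse the x slope, so that the line of caps folds into a tighter cluster.

```bash
python3 -m inch '{"hand":[0,0,0,0,0,0,0,0,0,0,0,0],"xyz":[[0,0,0],[0,0,0],[0,0,0],[0,0,0],[0,0,0],[0,0,0],[0,0,0],[0,0,0],[0,0,0],[0,0,0],[0,0,0],[0,0,0]],"twist":[[2,0,0],[4,0,0],[4,0,0],[4,0,0],[4,0,0],[4,0,0],[4,0,0],[2,0,0],[1,0,0],[0,0,0],[0,0,0],[0,0,0]]}' 60
python3 st.py; python3 - <<'E'
from h import *
for n in("wrist",):
    w,d=bot.grab_frame(n);cv2.imwrite(f"pics/{n}7.png",w[:,:,::-1])
E
```

```text
time_s: 17.35
eef_pos: [525.4, 160.4, 257.4]
tcp_rot: [-3.04, 0.374, 1.227]
wrist_force: [-0.2, 0.6, -3.1]
grip_width: 0.183
[525.4 160.4 257.4] [ 0.07   0.476 -0.8    1.377  0.428  1.805 -1.08 ] 0.18253252973770515
tool x,y drop (deg) [-21.42463769  -5.44078212] tilt 22.171647950357816
```

View pics/wrist7.png

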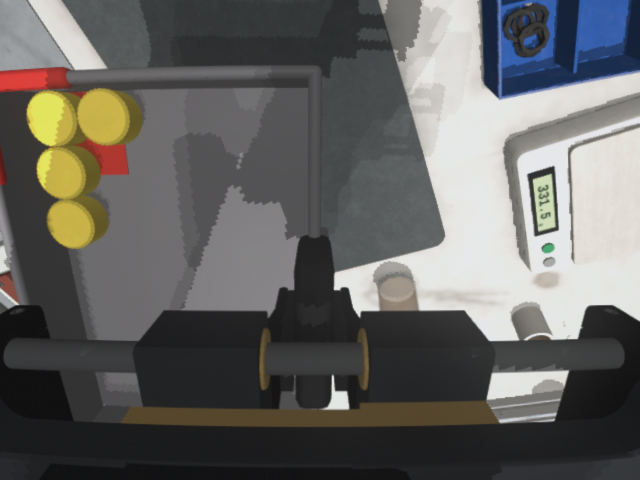

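The caps haven't moved; friction holds them. I'll go a little further.

```bash
python3 -m inch '{"hand":[0,0,0,0,0,0,0],"xyz":[[0,0,0],[0,0,0],[0,0,0],[0,0,0],[0,0,0],[0,0,0],[0,0,0]],"twist":[[2,0,0],[2,0,0],[1,0,0],[1,0,0],[0,0,0],[0,0,0],[0,0,0]]}' 60
python3 st.py; python3 - <<'E'
from h import *
for n in("wrist",):
    w,d=bot.grab_frame(n);cv2.imwrite(f"pics/{n}8.png",w[:,:400,::-1])
E
```

```text
time_s: 18.27
eef_pos: [525.6, 160.3, 257.2]
tcp_rot: [-2.934, 0.374, 1.227]
wrist_force: [0.3, -0.1, -1.7]
grip_width: 0.18
[525.6 160.3 257.2] [ 0.075  0.535 -0.789  1.309  0.381  1.871 -1.07 ] 0.1798776417748731
tool x,y drop (deg) [-21.42274654 -11.04063404] tilt 24.35609811085327
```

View pics/wrist8.png

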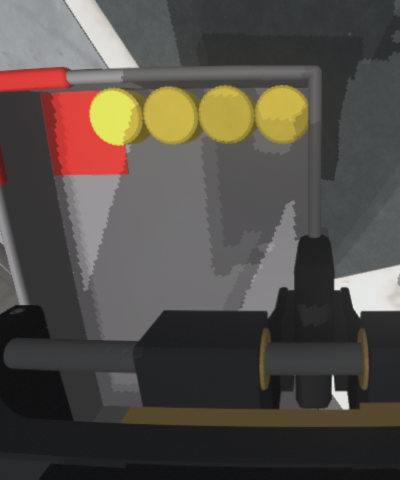

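Everything ran along the +y wall. I'll tip back to the red corner, then try a shorter rock.

```bash
python3 -m inch '{"hand":[0,0,0,0,0,0,0,0,0,0,0],"xyz":[[0,0,0],[0,0,0],[0,0,0],[0,0,0],[0,0,0],[0,0,0],[0,0,0],[0,0,0],[0,0,0],[0,0,0],[0,0,0]],"twist":[[-3,0,0],[-5,0,0],[-5,0,0],[-5,0,0],[-5,0,0],[-5,0,0],[-5,0,0],[-2,0,0],[0,0,0],[0,0,0],[0,0,0]]}' 60
python3 st.py; python3 - <<'E'
from h import *
for n in("wrist",):
    w,d=bot.grab_frame(n);cv2.imwrite(f"pics/{n}9.png",w[:,:400,::-1])
E
```

```text
time_s: 19.7
eef_pos: [526.1, 159.9, 256.9]
tcp_rot: [2.739, 0.374, 1.226]
wrist_force: [-0.0, 0.1, -2.3]
grip_width: 0.179
[526.1 159.9 256.9] [ 0.023  0.214 -0.849  1.723  0.675  1.493 -1.226] 0.17864475073912311
tool x,y drop (deg) [-21.41483044  21.37951687] tilt 31.06090051429581
```

View pics/wrist9.png

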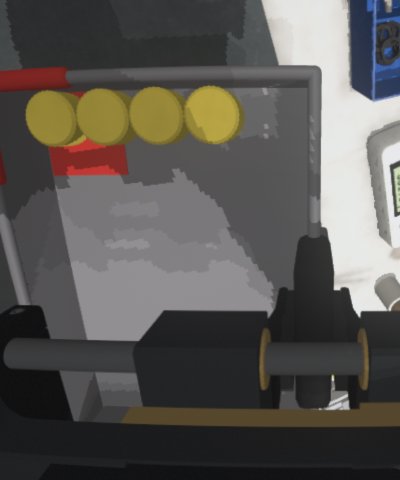

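They are now four in a line along the +y wall, the outermost at (213,115). I'll give a brief reverse pulse about the other axis to buckle the line, and return at once.

```bash
python3 -m inch '{"hand":[0,0,0,0,0,0,0,0,0,0,0,0,0,0,0],"xyz":[[0,0,0],[0,0,0],[0,0,0],[0,0,0],[0,0,0],[0,0,0],[0,0,0],[0,0,0],[0,0,0],[0,0,0],[0,0,0],[0,0,0],[0,0,0],[0,0,0],[0,0,0]],"twist":[[0,3,0],[0,5,0],[0,5,0],[0,5,0],[0,5,0],[0,3,0],[0,3,0],[0,3,0],[0,-7,0],[0,-9,0],[0,-9,0],[0,-7,0],[0,0,0],[0,0,0],[0,0,0]]}' 60
python3 st.py; python3 - <<'E'
from h import *
for n in("wrist",):
    w,d=bot.grab_frame(n);cv2.imwrite(f"pics/{n}10.png",w[:,:400,::-1])
E
```

```text
time_s: 21.62
eef_pos: [525.9, 159.1, 258.1]
tcp_rot: [2.736, 0.373, 1.225]
wrist_force: [-0.2, 0.3, -2.3]
grip_width: 0.177
[525.9 159.1 258.1] [ 0.114  0.236 -0.959  1.722  0.705  1.511 -1.246] 0.17720428697578253
tool x,y drop (deg) [-21.35176101  21.54361135] tilt 31.13882002120673
```

View pics/wrist10.png

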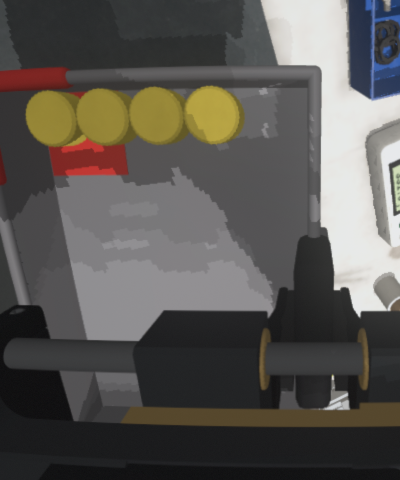

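No break yet; a slightly deeper pulse.

```bash
python3 -m inch '{"hand":[0,0,0,0,0,0,0,0,0,0,0,0,0,0,0,0],"xyz":[[0,0,0],[0,0,0],[0,0,0],[0,0,0],[0,0,0],[0,0,0],[0,0,0],[0,0,0],[0,0,0],[0,0,0],[0,0,0],[0,0,0],[0,0,0],[0,0,0],[0,0,0],[0,0,0]],"twist":[[0,4,0],[0,6,0],[0,6,0],[0,6,0],[0,5,0],[0,3,0],[0,3,0],[0,3,0],[0,-8,0],[0,-10,0],[0,-10,0],[0,-8,0],[0,0,0],[0,0,0],[0,0,0],[0,0,0]]}' 60
python3 st.py; python3 - <<'E'
from h import *
for n in("wrist",):
    w,d=bot.grab_frame(n);cv2.imwrite(f"pics/{n}11.png",w[:,:400,::-1])
E
```

```text
time_s: 23.68
eef_pos: [524.0, 158.8, 256.4]
tcp_rot: [2.747, 0.355, 1.239]
wrist_force: [0.0, -0.6, -4.2]
grip_width: 0.178
[524.  158.8 256.4] [ 0.252  0.264 -1.117  1.73   0.731  1.516 -1.258] 0.17841750563145115
tool x,y drop (deg) [-20.31609086  21.11481423] tilt 30.021073807022155
```

View pics/wrist11.png

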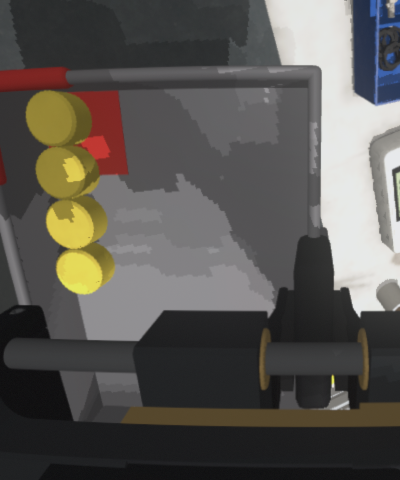

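It ran right round to the other wall. The break lies between the two pulses, so I'll use a shorter one the other way.

```bash
python3 -m inch '{"hand":[0,0,0,0,0,0,0,0,0,0,0,0,0,0],"xyz":[[0,0,0],[0,0,0],[0,0,0],[0,0,0],[0,0,0],[0,0,0],[0,0,0],[0,0,0],[0,0,0],[0,0,0],[0,0,0],[0,0,0],[0,0,0],[0,0,0]],"twist":[[4,0,0],[7,0,0],[7,0,0],[7,0,0],[6,0,0],[-5,0,0],[-10,0,0],[-10,0,0],[-6,0,0],[0,0,0],[0,0,0],[0,0,0],[0,0,0],[0,0,0]]}' 60
python3 st.py; python3 - <<'E'
from h import *
for n in("wrist",):
    w,d=bot.grab_frame(n);cv2.imwrite(f"pics/{n}12.png",w[:,:400,::-1])
E
```

```text
time_s: 25.48
eef_pos: [524.0, 160.0, 254.5]
tcp_rot: [2.752, 0.355, 1.242]
wrist_force: [0.3, -0.1, -3.4]
grip_width: 0.18
[524.  160.  254.5] [ 0.247  0.269 -1.113  1.729  0.731  1.517 -1.258] 0.17955778679821097
tool x,y drop (deg) [-20.33998073  20.86028729] tilt 29.8422356850021
```

View pics/wrist12.png

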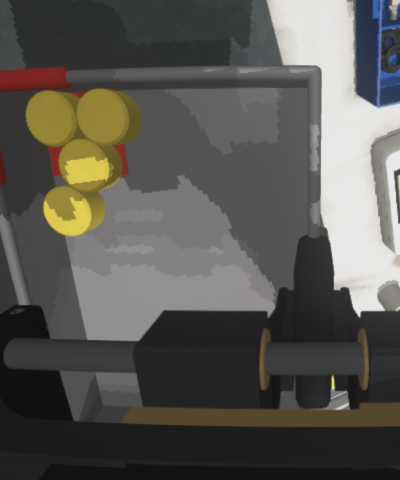

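```bash
python3 -m inch '{"hand":[0,0,0,0,0,0],"xyz":[[0,0,0],[0,0,0],[0,0,0],[0,0,0],[0,0,0],[0,0,0]],"twist":[[0,0,0],[0,0,0],[0,0,0],[0,0,0],[0,0,0],[0,0,0]]}' 60
python3 st.py
python3 - <<'E'
from h import *
for n in("wrist","scene","top"):
    w,d=bot.grab_frame(n);cv2.imwrite(f"pics/{n}13.png",w[:,:,::-1])
w=cv2.imread("pics/wrist13.png");cv2.imwrite("pics/c13.png",cv2.resize(w[60:260,0:200],None,fx=3,fy=3,interpolation=cv2.INTER_CUBIC))
a=cv2.imread("pics/wrist12.png")[80:250,:200].astype(int);print(abs(a-w[80:250,:200]).max(2).__gt__(40).sum())
E
python3 caps.py '[[52,117],[104,116],[86,163],[70,211]]' 21
```

```text
time_s: 26.28
eef_pos: [523.8, 160.1, 254.8]
tcp_rot: [2.751, 0.355, 1.242]
wrist_force: [-0.5, 0.3, -4.2]
grip_width: 0.176
[523.8 160.1 254.8] [ 0.247  0.267 -1.114  1.73   0.731  1.517 -1.258] 0.1762032145265358
tool x,y drop (deg) [-20.35459356  20.92320053] tilt 29.901797120811104
30
[ 52. 117.] [-59.9  92.1  21. ] from corner [ 16.1 -13.9] 21.3
[104. 116.] [-31.1  91.6  21. ] from corner [ 44.9 -14.4] 47.1
[ 86. 163.] [-44.9  67.9  21. ] from corner [ 31.1 -38.1] 49.2
[ 70. 211.] [-59.1  41.7  21. ] from corner [ 16.9 -64.3] 66.5
```

View pics/c13.png

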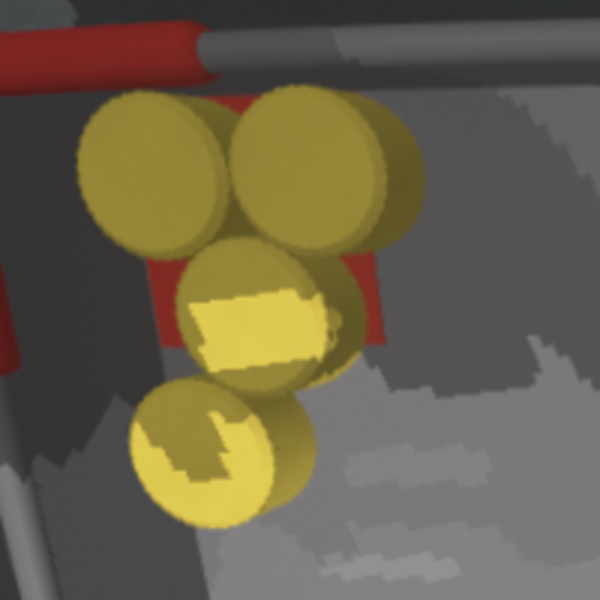

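View pics/scene13.png

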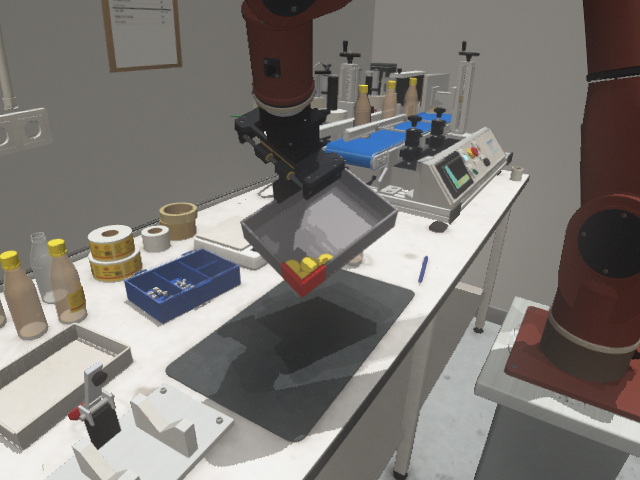

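View pics/top13.png

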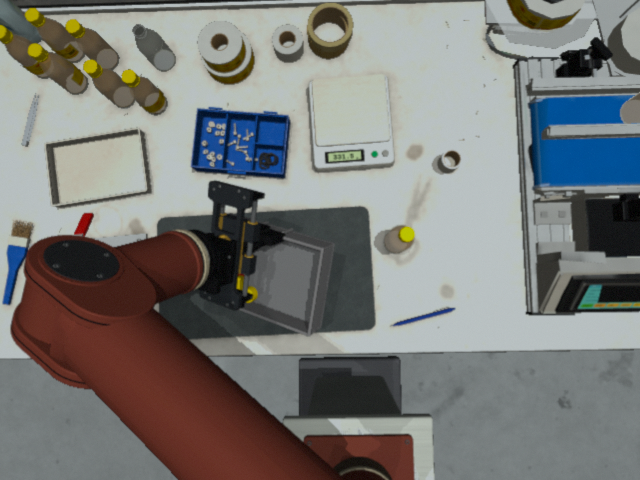

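The caps are at rest in one touching cluster at the red corner, the farthest at 66 mm. The bottle (407,234) and the roll (449,160) show at the same pixels as at the start. I'm handing in.

```bash
python3 -c "
from station import bot
print(abs(bot.get_obs()['joint_vel']).max()); bot.hand_in()"
```

```text
0.0023510717014116342
the job is handed in; nothing more can be done
```

I put the loose cap into the tote while it stood on its mat. I then lifted the tote by the black plate (60 N grip) and tipped it to about 30°, roughly 20–21° along each wall. The job was handed in at about 26 s with the tote held still in the air.

**Last checks:**
- **Caps:** all four lie in one touching cluster in the red corner, still over the last 0.8 s. Their centres are 21, 47, 49 and 66 mm from the corner. The farthest one is just outside the red floor patch, so the cluster is not a perfect 2x2.
- **How they got there:** the first tip left three caps in a line along one wall, the farthest at 72 mm. I rocked the tote to tighten them. Three of the rocks failed: one ran them all along the +y wall, one did nothing, and one ran them round to the other wall. The last gave the tighter cluster.
- **Bystanders:** the bottle and the roll show at the same pixels as at the start.
- **Not checked:** the cap distances and the slope assume the tote sits rigidly in the grip. I did not measure any sag separately.

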